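# Lay the pipette canister down against its stop

## Robot

A 7-joint arm with a two-finger parallel gripper is mounted at the origin on the work surface. World frame = base frame: x ahead of the robot, y to its left, z up, the work surface at z = 0. Lengths are in m, angles in rad, forces in N, time in s.
With the tool pointing down it reaches from about 0.4 to 0.85 m from the base axis. Payload 10.4 kg.
Tool frame: the origin (TCP) lies on the centre line of the jaws, within the pads' length; the fingertips stand r.tip_extent ahead of it and the grasp point (between the pads) lies 3 mm ahead of it (r.tip_extent is the distance from the TCP to the fingertips, in m); z points along the fingers, y is the direction in which the jaws open and shut (so a half turn about z gives the same grasp; the last joint's range is limited). The gripper opens to 87 mm and grips with 3 to 60 N. Pads are 19 mm wide; open, the fingers measure 117 mm over their backs; the gripper's body (75 mm by 190 mm) begins 51 mm behind the grasp point.
Start: joints at [-1.151, 0.332, -0.065, 1.46, 0.022, 1.35, -0.088], TCP at [0.268, 0.565, 0.245] pointing down, gripper open.
Joint ranges: [-2.6, 2.6], [-0.5, 2.12], [-1.47, 1.34], [0.16, 2.42], [-1.27, 4.41], [0.06, 2.06], [-2.6, 2.6]. Speed limits (rad/s): [2.22, 2.22, 2.79, 2.79, 3.14, 3.14, 3.14].

## Interface

Orientations are given as a unit quaternion [x, y, z, w].
In Python, from bench import r gives the robot as it stands. The module is installed in compiled form; this text tells all that it offers.
- The arm moves only by the shell command python3 -m jog 'ROWS' [FORCE]. ROWS is JSON, a list of rows, each a list of 5 numbers: the shift along the tool's x, y, z in cm, then the turn about the tool's z in rad, then the closure, from 0 (fully open) to 1 (shut). A call has exactly 10 rows; each row shifts and turns the pose as measured when the row begins, along the tool's axes as they then stand; what a row does not reach is not made up. A row lasts 1/10 s, in which the tool goes at most 50 mm and 8.59 degrees, less where a joint would pass 70% of its speed; a pose out of reach is approached as far as the arm can. A call with a gripper value outside its range is refused whole. The fingers move at their own pace and stop on an object; FORCE is the grip in N (left out, the last holds). Time passes only in rows, so rows that do not move let the fingers close, or fill a call up. It gives the time, the measured TCP pose, the force and the opening at its end, in the units of the state.
- r.read_state(): the state, without advancing time (a new reading comes with each control period).
- r.camera(name): name is "scene" or "side" or "wrist"; returns a dict with "pixels" (420x560x3 uint8, red, green, blue), "fx", "fy", "cx", "cy" (pixels), "k1" (the pictures are not rectified: a ray, as slopes to the right and down, at radius r is drawn at 1 + k1 r^2 times it, then the intrinsics apply), "camera_from_world" (4x4, takes a point from world to camera coordinates). Camera axes: x right, y up, looking along -z (the intrinsics and any distortion apply to the point x, -y, -z); pixel columns grow to the right and rows downward; lengths in m; the calibration is good to about 2 mm. A picture is of the moment at which its call begins. There is no depth.
- r.close_job(): hands the job in, once; it reports no verdict.
The state is a dict: "time": time; "joint_positions": joint angles; "joint_vel": joint speeds; "joint_torque": joint torques, N m; "ee_pos": TCP position; "eef_rot": TCP orientation; "ft_force": force on the tool from outside, world axes, zero at the start; "torque": the same for the moment, N m; "width": finger opening in m.
Only numpy, scipy, OpenCV 4.12 (cv2) and the standard library are available. Lean on these libraries where they do the work, as an engineer would, in place of code of your own. Each camera call takes 0.05 s, during which the arm holds its last target. There are 200 camera calls.

## Task

Tip the tall, open-topped square metal canister over, away from the orange stop behind it, so that it comes down gently (no free fall) onto its side along the blue pad with its mouth pointing away from the stop; then push it back along the pad until its base is flush and square against the stop. Do it with the fingertips only - hook, steady and push, never grip it, force it or lift it off the pad - leave the bottle, beaker and jar where they stand, and finish with the hand clear.

Things in the scene. Friction and masses are not known exactly. Their poses are not given: they have to be found in the camera images.
- station: Fixed lay-down board: thin white board with a blue pad (296 mm long, 150 mm wide, flat, its top 6 mm above the bench) that ends at an orange upright stop plate (150 mm wide, 12 mm thick, top 60 mm above the bench). Origin: at bench level, middle of the stop's pad-side face. x points from the pad into the stop (roughly away from the robot and to its left), y along the stop face, z up. The pad covers x from -0.296 to 0.
- canister: Loose empty aluminium canister, blue band, 72 x 72 mm outside, 175 mm tall, walls and bottom 3 mm, mouth 66 x 66 mm at the +z end, about 0.3 kg. Origin: centre of the base's underside; z to the mouth; x along the station's x within 0.08 rad at the start, when it stands on the pad 6 to 20 mm before the stop. Centre of mass 75 mm up: it balances on its edge at 0.45 rad of tilt.
- canister_mouth (a point): Centre of the canister's open mouth, 175 mm from the base along the canister's z.
- canister_heel (a point): Middle of the base's lower edge on the side away from the stop (canister x = -36 mm, base level): the edge about which it tips down onto the pad. It stays down on the pad all the time.
- amber_bottle: Loose round amber bottle with red cap, 56 mm diameter, 115 mm tall, standing; origin at the centre of its underside. Bystander.
- beaker: Loose small clear beaker, 60 mm diameter, 70 mm tall, standing; origin at the centre of its underside. Bystander.
- jar: Loose round white jar with a blue band and white lid, 48 mm diameter, 60 mm tall, standing; origin at the centre of its underside. Bystander.
There are look-alikes about, which are no part of the job. Of the things shaped like the canister, the aluminium one is meant.

How it is judged:
By the outcome, as a careful person would: the job done as asked, in the order asked, and still so for the second after the job is handed in, with the robot touching nothing.
It also fails if it takes over 64 s, if anything falls off the work surface, if the arm or the gripper's body presses on something with over 40 N, if the wrist force passes 120 N, or if a joint passes its speed limit or range.

## Working session

There is one attempt and no reset: what is moved stays moved. The work goes in short steps, Python scripts to look and compute and a shell command to move; the robot and the scene stay as the last step left them, time stands still between calls to the robot, and variables do not carry over. Pictures are saved under pics/ and viewed, about 8 in all and at most 12, crops included, and the job is handed in when it is done.

```bash
mkdir -p pics; ls; python3 - <<'E'
from bench import r
import cv2, numpy as np
s=r.read_state(); print(s['time'],s['ee_pos'],s['eef_rot'],s['width'],r.tip_extent,s['ft_force'])
for n in ('scene','side'):
    c=r.camera(n); cv2.imwrite(f'pics/{n}0.png',c['pixels'][:,:,::-1])
    print(n,c['fx'],c['cx'],c['cy'],c['k1']); print(np.round(np.linalg.inv(c['camera_from_world']),3))
E
```

```text
pics
0.0 [0.26766228 0.56439199 0.24374959] [ 2.19591745e-01  9.75591594e-01 -6.99498354e-04 -1.30177029e-04] 0.08677375463011511 0.022 [ 0.57582556  0.35318795 -0.28388266]
scene 474.11136572128754 275.1061003284726 204.21950800975245 -0.14573723028771368
[[ 0.9   -0.336  0.277  0.917]
 [ 0.435  0.669 -0.603 -0.49 ]
 [ 0.017  0.663  0.748  0.795]
 [ 0.     0.     0.     1.   ]]
side 401.5350874062648 278.4598420700317 199.3649233932118 0.0067166798797304176
[[-0.965  0.138 -0.223  0.458]
 [-0.261 -0.555  0.79   0.725]
 [-0.015  0.82   0.572  0.6  ]
 [ 0.     0.     0.     1.   ]]
```

View pics/scene0.png

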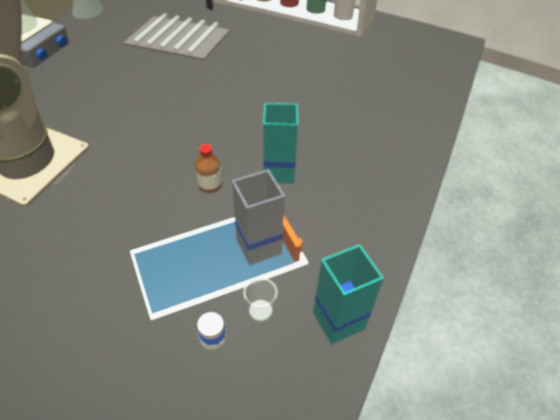

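View pics/side0.png

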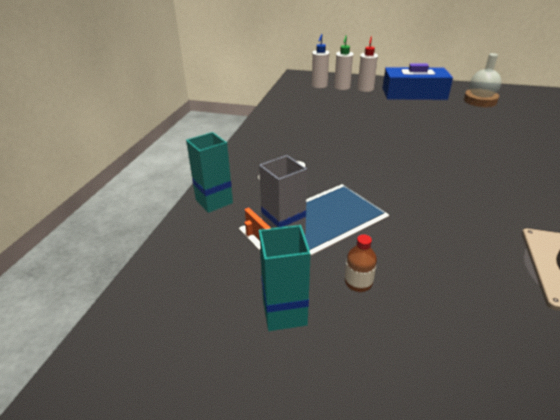

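The scene view shows the grey metal canister at (258,218) on the blue pad, next to the orange stop (292,238). The two green look-alikes are at (282,143) and (348,293). The bottle is at (208,168), the beaker at (261,298) and the jar at (211,330). The grey one fits: it is bare metal, has the blue band and stands on the pad. Next I'll measure and take an enlarged crop.

```bash
cat > h.py <<'E'
import numpy as np, cv2
from bench import r
def cam(n): return r.camera(n)
def ray(c,u,v):
    K=np.array([[c['fx'],0,c['cx']],[0,c['fy'],c['cy']],[0,0,1]])
    p=cv2.undistortPoints(np.array([[[u,v]]],float),K,np.array([c['k1'],0,0,0,0.]))[0,0]
    M=np.linalg.inv(c['camera_from_world'])
    return M[:3,3], M[:3,:3]@np.array([p[0],-p[1],-1])
def plane(c,u,v,z):
    o,d=ray(c,u,v); return o+d*(z-o[2])/d[2]
def proj(c,P):
    q=c['camera_from_world']@np.append(P,1); x,y=q[0]/-q[2],-q[1]/-q[2]; k=1+c['k1']*(x*x+y*y)
    return np.array([c['cx']+c['fx']*k*x,c['cy']+c['fy']*k*y])
E
python3 - <<'E'
from h import *
for n,box in (('scene',(120,150,340,360)),('side',(220,140,400,300))):
    c=cam(n); im=c['pixels']; h=cv2.cvtColor(im,cv2.COLOR_RGB2HSV)
    x0,y0,x1,y1=box
    cv2.imwrite(f'pics/{n}1.png',cv2.resize(im[y0:y1,x0:x1,::-1],None,fx=3.4 if n=='side' else 2.8,fy=3.4 if n=='side' else 2.8,interpolation=cv2.INTER_CUBIC))
    m=cv2.inRange(h,(98,110,50),(115,255,170))
    k,l,st,ce=cv2.connectedComponentsWithStats(m); i=1+np.argmax(st[1:,4])
    print(n,'pad',st[i])
    cs=max(cv2.findContours((l==i).astype(np.uint8),0,2)[0],key=cv2.contourArea)
    ap=cv2.approxPolyDP(cs,4,True)[:,0]
    for u,v in ap: print((u,v),np.round(plane(c,u,v,.006),3))
    m=cv2.inRange(h,(5,180,120),(14,255,255)); k,l,st,ce=cv2.connectedComponentsWithStats(m)
    for i in range(1,k):
        if st[i,4]>60:
            cs=max(cv2.findContours((l==i).astype(np.uint8),0,2)[0],key=cv2.contourArea)
            print('orange',st[i]); 
            for u,v in cv2.approxPolyDP(cs,2,True)[:,0]: print((u,v),np.round(plane(c,u,v,.06),3))
E
```

```text
scene pad [316 296  54  36 317]
(np.int32(316), np.int32(297)) [ 0.798 -0.032  0.006]
(np.int32(334), np.int32(331)) [ 0.855 -0.084  0.006]
(np.int32(369), np.int32(314)) [ 0.902 -0.023  0.006]
(np.int32(336), np.int32(327)) [ 0.856 -0.074  0.006]
side pad [ 262  188  120   61 2806]
(np.int32(381), np.int32(213)) [ 0.43  -0.099  0.006]
(np.int32(344), np.int32(188)) [ 0.532 -0.189  0.006]
(np.int32(308), np.int32(202)) [ 0.612 -0.102  0.006]
(np.int32(305), np.int32(211)) [ 0.612 -0.062  0.006]
(np.int32(277), np.int32(223)) [0.667 0.001 0.006]
(np.int32(262), np.int32(208)) [ 0.719 -0.049  0.006]
(np.int32(277), np.int32(226)) [0.663 0.012 0.006]
(np.int32(305), np.int32(216)) [ 0.608 -0.042  0.006]
(np.int32(310), np.int32(248)) [0.573 0.069 0.006]
orange [245 208  24  20 144]
(np.int32(245), np.int32(209)) [0.732 0.035 0.06 ]
(np.int32(262), np.int32(227)) [0.675 0.088 0.06 ]
(np.int32(268), np.int32(227)) [0.663 0.085 0.06 ]
(np.int32(251), np.int32(210)) [0.717 0.035 0.06 ]
orange [245 220   8  15  70]
(np.int32(250), np.int32(220)) [0.708 0.071 0.06 ]
(np.int32(245), np.int32(222)) [0.716 0.08  0.06 ]
(np.int32(248), np.int32(234)) [0.697 0.117 0.06 ]
(np.int32(251), np.int32(233)) [0.692 0.113 0.06 ]
```

View pics/scene1.png

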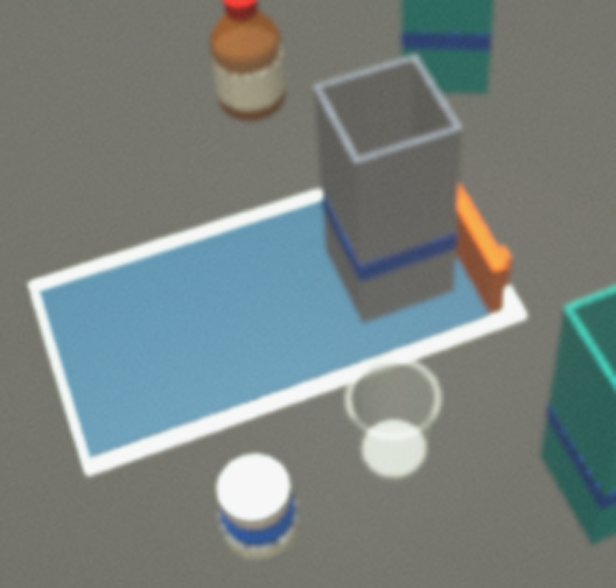

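View pics/side1.png

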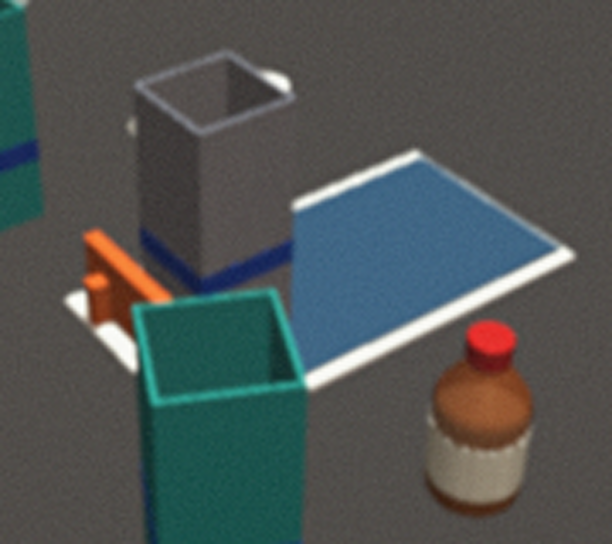

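The crops confirm it: grey aluminium canister, blue band, on the pad before the orange stop. Rim corners in the scene crop are (316,88), (416,57), (460,127) and (358,160).

```bash
python3 - <<'E'
from h import *
c=cam('scene'); d=cam('side')
S=lambda p:(120+p[0]/2.8-.3,150+p[1]/2.8-.3); D=lambda p:(220+p[0]/3.4-.3,140+p[1]/3.4-.3)
rs=np.array([plane(c,*S(p),.181) for p in [(316,88),(416,57),(460,127),(358,160)]])
rd=np.array([plane(d,*D(p),.181) for p in [(137,86),(226,53),(294,97),(201,132)]])
for n,q in(('scene',rs),('side',rd)):
    print(n,'rim',np.round(q[:,:2],4).tolist(),'c',q.mean(0).round(4),'sides',[round(np.linalg.norm(q[i]-q[i-1]),4) for i in range(4)])
    print([round(np.degrees(np.arctan2(*(q[i]-q[i-1])[1::-1])),1) for i in range(4)])
ps=np.array([plane(c,*S(p),.006) for p in [(40,290),(92,459),(322,198),(490,322)]])
print('pad scene near corners',ps.round(4).tolist())
pd=np.array([plane(d,*D(p),.006) for p in [(553,248),(416,157),(302,378)]])
print('pad side',pd.round(4).tolist())
st=[plane(c,*S(p),.06).round(4).tolist() for p in [(459,185),(497,268),(510,255)]]
print('stop top',st,[plane(d,*D(p),.06).round(4).tolist() for p in [(97,229),(85,236),(170,297)]])
for nm,p,z in (('bottle cap',(240,3),.115),('jarlid',(254,487),.06),('beaker rim',(393,398),.07),('beaker base',(393,450),.0)): print(nm,plane(c,*S(p),z).round(4))
print('bottle side',plane(d,*D((492,335)),.115).round(4))
E
```

```text
scene rim [[0.5971, 0.0208], [0.6421, 0.0754], [0.6947, 0.0314], [0.6504, -0.0217]] c [0.6461 0.0265 0.181 ] sides [np.float64(0.0681), np.float64(0.0708), np.float64(0.0685), np.float64(0.0692)]
[np.float64(141.4), np.float64(50.5), np.float64(-39.9), np.float64(-129.9)]
side rim [[0.6909, 0.0347], [0.6482, -0.0187], [0.5948, 0.0249], [0.6389, 0.0768]] c [0.6432 0.0294 0.181 ] sides [np.float64(0.0669), np.float64(0.0684), np.float64(0.069), np.float64(0.068)]
[np.float64(-39.0), np.float64(-128.6), np.float64(140.7), np.float64(49.6)]
pad scene near corners [[0.425, -0.1049, 0.006], [0.5396, -0.2019, 0.006], [0.5677, 0.065, 0.006], [0.7309, 0.0178, 0.006]]
pad side [[0.4265, -0.1017, 0.006], [0.5385, -0.1984, 0.006], [0.5739, 0.0786, 0.006]]
stop top [[0.6744, 0.0821, 0.06], [0.7295, 0.0261, 0.06], [0.733, 0.0404, 0.06]] [[0.7271, 0.0257, 0.06], [0.7324, 0.0353, 0.06], [0.659, 0.0839, 0.06]]
bottle cap [0.4666 0.1287 0.115 ]
jarlid [ 0.665 -0.192  0.06 ]
beaker rim [ 0.715  -0.1032  0.07  ]
beaker base [ 0.7138 -0.102   0.    ]
bottle side [0.4597 0.138  0.115 ]
```

Worked out from the pixels:
- **Stop:** origin about (0.675, 0.073), with station x at about 49.6° in the world.
- **Canister:** centre about (0.645, 0.028), so station x is -0.054 (allowed -0.042 to -0.056) and yaw is about 50.5°.
- **Bystanders:** all well off to the sides.

Plan: hook the nearly closed fingers inside the mouth with tool y along station x. The front back-face tips it and the rear back-face steadies the upper lip on the way down.

```bash
python3 -m jog '[[0,0,0,0.128,0.86],[0,0,0,0.128,0.86],[-4.5,-1.2,0,0,0.86],[-4.5,-1.2,0,0,0.86],[-4.5,-1.2,0,0,0.86],[-4.5,-1.2,0,0,0.86],[-4.5,-1.2,0,0,0.86],[-4.5,-1.2,0,0,0.86],[-4.5,-1.2,0,0,0.86],[-4.5,-1.2,0,0,0.86]]' 5
cat > st.py <<'E'
from h import *
from scipy.spatial.transform import Rotation as R
s=r.read_state(); p=s['ee_pos']; M=R.from_quat(s['eef_rot']).as_matrix()
a=np.radians(49.6); X=np.array([np.cos(a),np.sin(a),0]); O=np.array([.675,.0734,0])
d=(p-O)@X; yy=(p-O)@np.array([-X[1],X[0],0])
print('t',round(s['time'],2),'p',p.round(4),'yaw_y',round(np.degrees(np.arctan2(M[1,1],M[0,1])),1),'stx',round(d*1e3,1),'u',round((-d-.090)*1e3,1),'sty',round(yy*1e3,1),'tip above pad',round((p[2]-.028)*1e3,1),'w',round(s['width']*1e3,1),'F(st x,y,z)',np.round([s['ft_force']@X,s['ft_force']@np.array([-X[1],X[0],0]),s['ft_force'][2]],1))
E
python3 st.py
```

```text
time: 1.3
ee_pos: [0.4804, 0.253, 0.2426]
eef_rot: [0.342, 0.94, 0.001, -0.002]
ft_force: [0.4, 1.2, 0.3]
width: 0.0164
t 1.3 p [0.4804 0.253  0.2426] yaw_y 50.1 stx 10.6 u -100.6 sty 264.6 tip above pad 214.6 w 16.4 F(st x,y,z) [1.2 0.4 0.3]
```

```bash
python3 -m jog '[[-4.5,-1.1,0,0,0.86],[-4.5,-1.1,0,0,0.86],[-4.5,-1.1,0,0,0.86],[-4.5,-1.1,0,0,0.86],[-4.5,-1.0,0,0,0.86],[-3,-0.8,0,0,0.86],[-1,0,0,0,0.86],[0,0,0,0,0.86],[0,0,0,0,0.86],[0,0,0,0,0.86]]' >/dev/null; python3 st.py; python3 - <<'E'
from h import *
c=cam('wrist'); cv2.imwrite('pics/w1.png',c['pixels'][:,:,::-1]); print(np.round(np.linalg.inv(c['camera_from_world']),3))
np.save('w1.npy',c,allow_pickle=True)
E
```

```text
t 2.3 p [0.65   0.0204 0.2419] yaw_y 49.7 stx -56.6 u -33.4 sty -15.3 tip above pad 213.9 w 12.0 F(st x,y,z) [-0.3  1.1  0.7]
[[ 0.646 -0.729 -0.226  0.588]
 [ 0.763  0.617  0.192  0.074]
 [-0.001 -0.296  0.955  0.381]
 [ 0.     0.     0.     1.   ]]
```

View pics/w1.png

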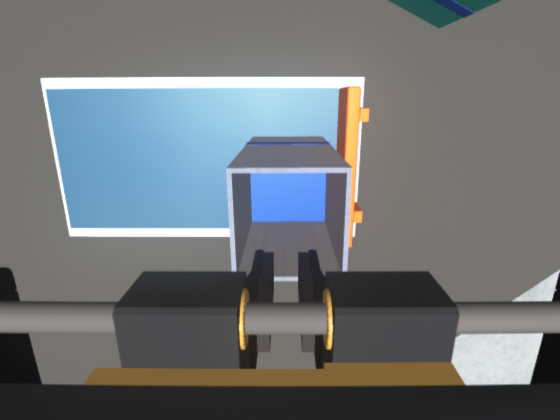

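The wrist view shows the mouth with rim corners at about (231,168), (348,168), (345,279) and (233,279). The two fingertips are at (262,255) and (308,255), at the near edge of the mouth. The stop is at (350,165) and the pad runs to the left.

```bash
python3 - <<'E'
from h import *
c=np.load('w1.npy',allow_pickle=True).item()
a=np.radians(49.6); X=np.array([np.cos(a),np.sin(a),0]);Y=np.array([-X[1],X[0],0]); O=np.array([.675,.0734,0])
f=lambda P:np.round([(P-O)@X*1e3,(P-O)@Y*1e3],1)
print('rim',[f(plane(c,u,v,.181)) for u,v in [(231,168.5),(348,168),(345.5,279),(233,279)]])
print('pad corners',[f(plane(c,u,v,.006)) for u,v in [(51,89),(70,228),(338,88)]])
print('stop top pad-side edge ends',[f(plane(c,u,v,.06)) for u,v in [(340,88),(347,247)]])
E
```

```text
rim [array([-86.5,  28.7]), array([-20.3,  29.2]), array([-18. , -40.9]), array([-88.3, -41.1])]
pad corners [array([-292. ,   76.3]), array([-298.3,  -72.6]), array([-3.6, 77. ])]
stop top pad-side edge ends [array([-9.4, 75.5]), array([  4.4, -71.2])]
```

```bash
python3 -m jog '[[0.9,0.2,0,0,0.86],[0,0,0,0,0.86],[0,0,1.5,0,0.86],[0,0,1.5,0,0.86],[0,0,1.2,0,0.86],[0,0,1.2,0,0.86],[0,0,0.5,0,0.86],[0,0,0,0,0.86],[0,0,0,0,0.86],[0,0,0,0,0.86]]' >/dev/null; python3 st.py
```

```text
t 3.35 p [0.642  0.0324 0.1766] yaw_y 50.0 stx -52.6 u -37.4 sty -1.4 tip above pad 148.6 w 12.4 F(st x,y,z) [-0.5 -0.5  0. ]
```

```bash
python3 -m jog '[[-0.4,-0.4,0,0,0.86],[0,-0.4,0,0,0.86],[0,-0.3,0,0,0.86],[0,-0.2,0,0,0.86],[0,-0.3,0,0,0.86],[0,-0.3,0,0,0.86],[0,-0.3,0,0,0.86],[0,-0.3,0,0,0.86],[0,-0.3,0,0,0.86],[0,0,0,0,0.86]]' >/dev/null; python3 st.py; python3 - <<'E'
from h import *
c=cam('side'); im=c['pixels'][110:290,200:410,::-1]
d=cam('scene'); im2=d['pixels'][140:320,180:390,::-1]
cv2.imwrite('pics/t1.png',cv2.resize(np.hstack([im,im2]),None,fx=1.9,fy=1.9))
E
```

```text
t 4.35 p [0.6266 0.0061 0.1785] yaw_y 50.0 stx -82.6 u -7.4 sty -6.8 tip above pad 150.5 w 12.2 F(st x,y,z) [ 0.9 -0.1  0.4]
```

View pics/t1.png

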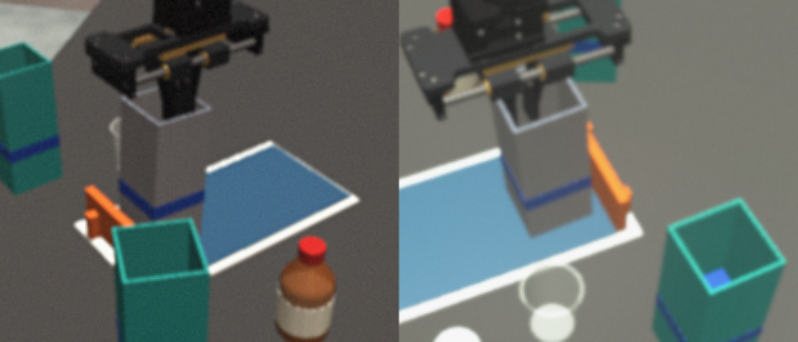

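It is tipping about the heel: the near base corner stays at (250,264) while the rim corner has moved from (248,207) to (239,209). No sliding.

```bash
python3 -m jog '[[0,-0.3,0,0,0.86],[0,-0.3,0,0,0.86],[0,-0.3,0,0,0.86],[0,-0.3,0,0,0.86],[0,-0.3,0,0,0.86],[0,-0.3,0,0,0.86],[0,-0.3,0,0,0.86],[0,-0.2,0,0,0.86],[0,-0.2,0,0,0.86],[0,0,0,0,0.86]]' >/dev/null; python3 st.py
```

```text
t 5.45 p [ 0.6092 -0.0144  0.1784] yaw_y 50.0 stx -109.5 u 19.5 sty -6.8 tip above pad 150.4 w 12.2 F(st x,y,z) [ 0.5 -0.2 -0.4]
```

```bash
python3 -m jog '[[0,0,0.4,0,0.86],[0,0,0.4,0,0.86],[0,0,0.4,0,0.86],[0,0,0.4,0,0.86],[0,0,0.4,0,0.86],[0,-0.2,0.1,0,0.86],[0,-0.2,0,0,0.86],[0,-0.2,0,0,0.86],[0,-0.1,0,0,0.86],[0,0,0,0,0.86]]' >/dev/null; python3 st.py
```

```text
t 6.45 p [ 0.6043 -0.02    0.1551] yaw_y 50.0 stx -117.0 u 27.0 sty -6.7 tip above pad 127.1 w 12.0 F(st x,y,z) [ 0.3 -0.2  0.3]
```

```bash
python3 -m jog '[[0,-0.15,0,0,0.86],[0,-0.15,0,0,0.86],[0,-0.15,0,0,0.86],[0,-0.15,0,0,0.86],[0,-0.15,0,0,0.86],[0,-0.15,0,0,0.86],[0,-0.15,0,0,0.86],[0,-0.15,0,0,0.86],[0,-0.1,0,0,0.86],[0,0,0,0,0.86]]' >/dev/null; python3 st.py; python3 - <<'E'
from h import *
c=cam('side'); im=c['pixels'][110:290,200:410,::-1]
d=cam('scene'); im2=d['pixels'][140:320,180:390,::-1]
cv2.imwrite('pics/t2.png',cv2.resize(np.hstack([im,im2]),None,fx=1.9,fy=1.9))
E
```

```text
t 7.45 p [ 0.5952 -0.0311  0.1554] yaw_y 50.0 stx -131.3 u 41.3 sty -7.0 tip above pad 127.4 w 12.2 F(st x,y,z) [ 0.4  0.  -0.8]
```

View pics/t2.png

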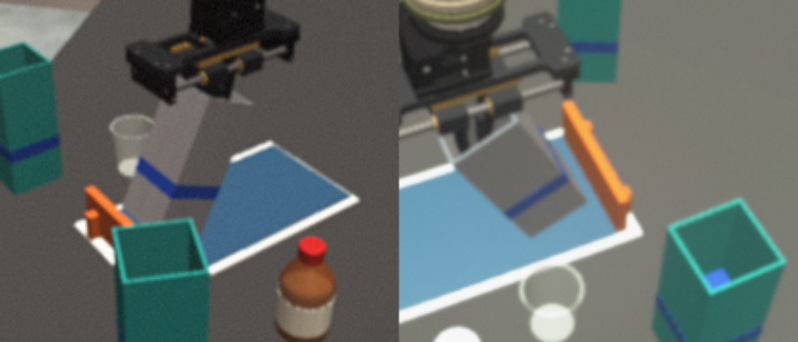

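Heel corner is still at (533,235) in the crop, so it is unmoved, and the tilt is about 28°. Next I close the fingers gradually, which leaves the rear face steadying the upper lip.

```bash
python3 -m jog '[[0,0,0,0,0.88],[0,0,0,0,0.9],[0,0,0,0,0.92],[0,0,0,0,0.94],[0,0,0,0,0.96],[0,0,0,0,0.98],[0,0,0,0,1],[0,0,0,0,1],[0,-0.15,0,0,1],[0,-0.15,0,0,1]]' >/dev/null; python3 st.py
```

```text
t 8.55 p [ 0.5935 -0.0329  0.1554] yaw_y 50.1 stx -133.7 u 43.7 sty -6.8 tip above pad 127.4 w 0.6 F(st x,y,z) [0.2 0.4 0.7]
```

```bash
python3 -m jog '[[0,-0.3,0.03,0,1],[0,-0.3,0.03,0,1],[0,-0.3,0.03,0,1],[0,-0.3,0.03,0,1],[0,-0.3,0.05,0,1],[0,-0.3,0.05,0,1],[0,-0.3,0.05,0,1],[0,-0.3,0.05,0,1],[0,-0.3,0.05,0,1],[0,-0.3,0.05,0,1]]' >/dev/null; python3 st.py
```

```text
t 9.55 p [ 0.5721 -0.0586  0.1506] yaw_y 50.0 stx -167.2 u 77.2 sty -7.2 tip above pad 122.6 w 0.7 F(st x,y,z) [-0.1 -1.4  0. ]
```

```bash
python3 -m jog '[[0,-0.3,0.07,0,1],[0,-0.3,0.07,0,1],[0,-0.3,0.08,0,1],[0,-0.3,0.1,0,1],[0,-0.3,0.1,0,1],[0,-0.3,0.1,0,1],[0,-0.3,0.1,0,1],[0,-0.3,0.12,0,1],[0,-0.3,0.12,0,1],[0,-0.2,0.1,0,1]]' >/dev/null; python3 st.py; python3 - <<'E'
from h import *
c=cam('side'); im=c['pixels'][110:290,200:410,::-1]
d=cam('scene'); im2=d['pixels'][140:320,180:390,::-1]
cv2.imwrite('pics/t3.png',cv2.resize(np.hstack([im,im2]),None,fx=1.9,fy=1.9))
E
```

```text
t 10.55 p [ 0.5515 -0.0831  0.14  ] yaw_y 50.0 stx -199.2 u 109.2 sty -7.4 tip above pad 112.0 w 0.4 F(st x,y,z) [-1.5  0.1 -0.3]
```

View pics/t3.png

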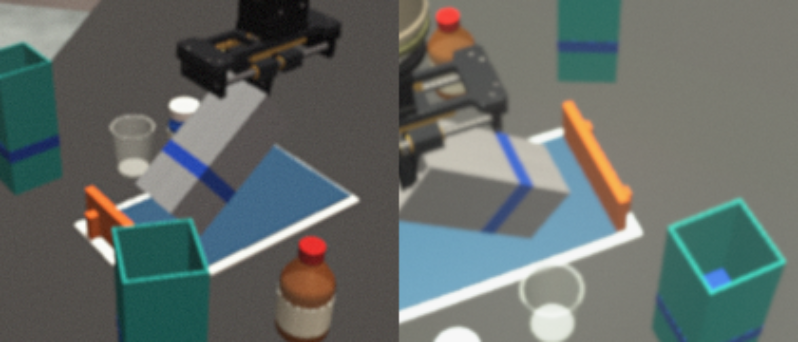

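Heel corner is at (531,237), practically unmoved, and the tilt is about 51° with the lip resting on the rear finger. I continue lowering.

```bash
python3 -m jog '[[0,-0.24,0.13,0,1],[0,-0.24,0.13,0,1],[0,-0.24,0.14,0,1],[0,-0.24,0.14,0,1],[0,-0.24,0.15,0,1],[0,-0.24,0.15,0,1],[0,-0.24,0.15,0,1],[0,-0.24,0.16,0,1],[0,-0.2,0.16,0,1],[0,-0.2,0.16,0,1]]' >/dev/null; python3 st.py
```

```text
t 11.65 p [ 0.5355 -0.1022  0.1241] yaw_y 50.0 stx -224.1 u 134.1 sty -7.5 tip above pad 96.1 w 0.4 F(st x,y,z) [-1.5  0.4 -0.8]
```

```bash
python3 -m jog '[[0,-0.18,0.16,0,1],[0,-0.18,0.16,0,1],[0,-0.18,0.16,0,1],[0,-0.18,0.16,0,1],[0,-0.18,0.16,0,1],[0,-0.18,0.16,0,1],[0,-0.18,0.16,0,1],[0,-0.18,0.16,0,1],[0,-0.18,0.16,0,1],[0,-0.1,0.1,0,1]]' >/dev/null; python3 st.py; python3 - <<'E'
from h import *
c=cam('side'); im=c['pixels'][110:290,200:410,::-1]
d=cam('scene'); im2=d['pixels'][140:320,180:390,::-1]
cv2.imwrite('pics/t4.png',cv2.resize(np.hstack([im,im2]),None,fx=1.9,fy=1.9))
E
```

```text
t 12.65 p [ 0.5232 -0.1167  0.1071] yaw_y 50.0 stx -243.2 u 153.2 sty -7.6 tip above pad 79.1 w 0.4 F(st x,y,z) [-0.8 -1.   0.4]
```

View pics/t4.png

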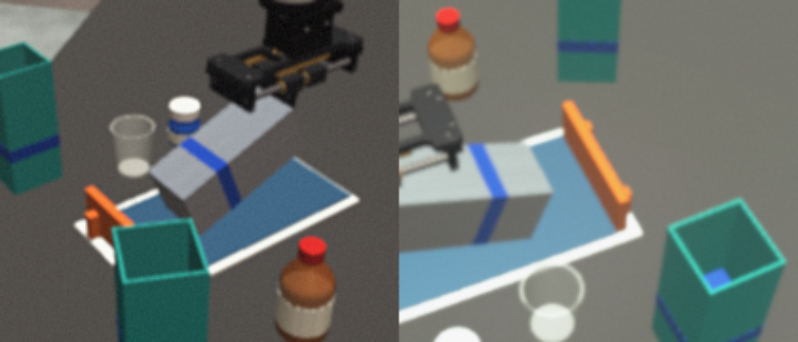

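```bash
python3 -m jog '[[0,-0.13,0.14,0,1],[0,-0.13,0.14,0,1],[0,-0.13,0.14,0,1],[0,-0.13,0.14,0,1],[0,-0.13,0.14,0,1],[0,-0.13,0.14,0,1],[0,-0.13,0.14,0,1],[0,-0.13,0.14,0,1],[0,-0.13,0.14,0,1],[0,-0.13,0.14,0,1]]' >/dev/null; python3 st.py
```

```text
t 13.75 p [ 0.5143 -0.1273  0.0921] yaw_y 50.0 stx -257.0 u 167.0 sty -7.7 tip above pad 64.1 w 0.4 F(st x,y,z) [-1.7 -0.3  0.2]
```

```bash
python3 -m jog '[[0,-0.09,0.13,0,1],[0,-0.09,0.13,0,1],[0,-0.09,0.13,0,1],[0,-0.09,0.13,0,1],[0,-0.09,0.13,0,1],[0,-0.09,0.13,0,1],[0,-0.09,0.13,0,1],[0,-0.09,0.13,0,1],[0,-0.09,0.13,0,1],[0,-0.09,0.13,0,1]]' >/dev/null; python3 st.py; python3 - <<'E'
from h import *
c=cam('side'); im=c['pixels'][110:290,200:410,::-1]
d=cam('scene'); im2=d['pixels'][140:320,180:390,::-1]
cv2.imwrite('pics/t5.png',cv2.resize(np.hstack([im,im2]),None,fx=1.9,fy=1.9))
E
```

```text
t 14.75 p [ 0.5079 -0.1349  0.0779] yaw_y 50.0 stx -266.9 u 176.9 sty -7.8 tip above pad 49.9 w 0.4 F(st x,y,z) [-1.5  0.6 -0.8]
```

View pics/t5.png

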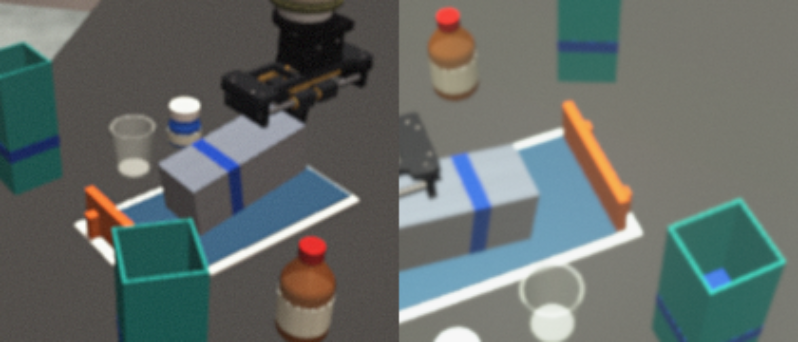

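It is still held at about 79° with the heel in place, coming down gently.

```bash
python3 -m jog '[[0,-0.07,0.12,0,1],[0,-0.07,0.12,0,1],[0,-0.07,0.12,0,1],[0,-0.07,0.12,0,1],[0,-0.07,0.12,0,1],[0,-0.07,0.12,0,1],[0,-0.07,0.12,0,1],[0,-0.07,0.12,0,1],[0,-0.07,0.12,0,1],[0,-0.07,0.12,0,1]]' >/dev/null; python3 st.py
```

```text
t 15.85 p [ 0.503  -0.1407  0.0648] yaw_y 50.0 stx -274.6 u 184.6 sty -7.8 tip above pad 36.8 w 0.4 F(st x,y,z) [-1.8  0.1 -1.3]
```

```bash
python3 -m jog '[[0,-0.06,0.12,0,1],[0,-0.06,0.12,0,1],[0,-0.06,0.12,0,1],[0,-0.06,0.12,0,1],[0,-0.06,0.12,0,1],[0,-0.06,0.12,0,1],[0,-0.06,0.12,0,1],[0,-0.06,0.12,0,1],[0,-0.06,0.12,0,1],[0,-0.06,0.12,0,1]]' >/dev/null; python3 st.py
```

```text
t 16.85 p [ 0.4992 -0.1455  0.052 ] yaw_y 50.0 stx -280.6 u 190.6 sty -8.0 tip above pad 24.0 w 0.5 F(st x,y,z) [-0.3  0.9 -0. ]
```

```bash
python3 -m jog '[[0,-0.1,0.05,0,1],[0,-0.1,0.05,0,1],[0,-0.1,0.05,0,1],[0,-0.1,0.05,0,1],[0,-0.1,0.05,0,1],[0,-0.1,0,0,1],[0,-0.1,0,0,1],[0,-0.1,0,0,1],[0,-0.1,0,0,1],[0,-0.1,0,0,1]]' >/dev/null; python3 st.py; python3 - <<'E'
from h import *
c=cam('side'); cv2.imwrite('pics/s6.png',c['pixels'][:,:,::-1])
d=cam('scene'); cv2.imwrite('pics/c6.png',d['pixels'][:,:,::-1])
w=cam('wrist'); cv2.imwrite('pics/w6.png',w['pixels'][:,:,::-1])
cv2.imwrite('pics/t6.png',np.vstack([np.hstack([cv2.resize(c['pixels'][110:290,200:410],None,fx=1.9,fy=1.9),cv2.resize(d['pixels'][140:320,120:330],None,fx=1.9,fy=1.9)])[:,:,::-1],np.pad(cv2.resize(w['pixels'],(330,248)),((0,0),(0,468),(0,0)))[:,:,::-1]]))
E
```

```text
t 17.85 p [ 0.493  -0.1532  0.0495] yaw_y 50.1 stx -290.6 u 200.6 sty -8.3 tip above pad 21.5 w 0.8 F(st x,y,z) [0.6 0.  0.3]
```

View pics/t6.png

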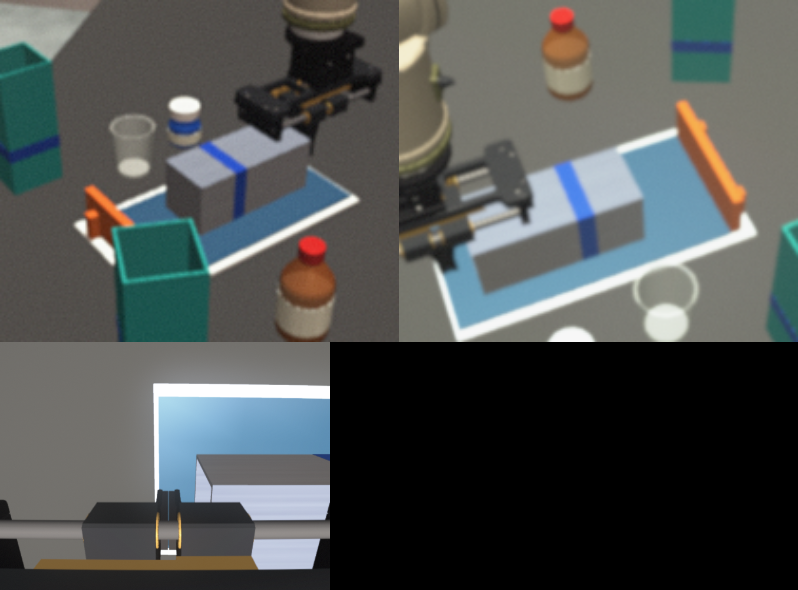

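It is down: lying flat on the pad and parallel to it (scene crop: base end at (640,210), mouth end at (480,270)), with the fingers clear in front of the mouth. Now I back off and turn the tool 90° with the fingers spread, to push on both sides of the mouth.

```bash
python3 -c "
from bench import r; print(r.read_state()['joint_positions'])"
python3 -m jog '[[0,-1,0,0,1],[0,-1.2,0,0,1],[0.2,0,0,0,0.48],[0,0,0,0,0.48],[0,0,0,0.14,0.48],[0,0,0,0.14,0.48],[0,0,0,0.14,0.48],[0,0,0,0.14,0.48],[0,0,0,0.14,0.48],[0,0,0,0.14,0.48]]' >/dev/null; python3 st.py;  python3 -c "
from bench import r; print(r.read_state()['joint_positions'])"
```

```text
[-0.16612769  0.31703735  0.43445432  1.96866918 -0.17348626  0.8910093
  1.23273382]
t 19.0 p [ 0.4756 -0.1703  0.0497] yaw_y 0.2 stx -314.8 u 224.8 sty -6.1 tip above pad 21.7 w 44.4 F(st x,y,z) [0.6 0.3 0. ]
[-0.27115854  0.31538709  0.59959184  2.0032441  -0.23290219  0.88818143
  0.4564259 ]
```

```bash
python3 -m jog '[[0,0,0,0.142,0.48],[0,0,0,0.142,0.48],[0,0,0,0.142,0.48],[0,0,0,0.142,0.48],[0,0,0,0.142,0.48],[0,0,0.5,0,0.48],[0,0,0.4,0,0.48],[0,0,0,0,0.48],[0,0,0,0,0.48],[0,0,0,0,0.48]]' >/dev/null; python3 st.py
```

```text
t 20.0 p [ 0.4763 -0.1685  0.0398] yaw_y -41.6 stx -313.0 u 223.0 sty -5.4 tip above pad 11.8 w 45.2 F(st x,y,z) [ 1.   0.1 -0. ]
```

```bash
python3 -m jog '[[0.8,0,0,-0.02,0.48],[0.8,0,0,0,0.48],[0.7,0,0,0,0.48],[0.5,0,0,0,0.48],[0.4,0,0,0,0.48],[0.3,0,0,0,0.48],[0.3,0,0,0,0.48],[0.3,0,0,0,0.48],[0.3,0,0,0,0.48],[0.3,0,0,0,0.48]]' >/dev/null; python3 st.py
```

```text
t 21.0 p [ 0.5085 -0.1316  0.0404] yaw_y -40.4 stx -264.0 u 174.0 sty -6.0 tip above pad 12.4 w 45.6 F(st x,y,z) [-3.3  0.5  1.7]
```

```bash
python3 -m jog '[[0.3,0,0,0,0.48],[0.3,0,0,0,0.48],[0.3,0,0,0,0.48],[0.3,0,0,0,0.48],[0.3,0,0,0,0.48],[0.3,0,0,0,0.48],[0.3,0,0,0,0.48],[0.3,0,0,0,0.48],[0.3,0,0,0,0.48],[0.3,0,0,0,0.48]]' >/dev/null; python3 st.py
```

```text
t 22.0 p [ 0.5295 -0.1068  0.0404] yaw_y -40.4 stx -231.5 u 141.5 sty -6.0 tip above pad 12.4 w 45.2 F(st x,y,z) [-3.4 -0.4  2.3]
```

```bash
python3 -m jog '[[0.3,0,0,0,0.48],[0.3,0,0,0,0.48],[0.3,0,0,0,0.48],[0.3,0,0,0,0.48],[0.3,0,0,0,0.48],[0.3,0,0,0,0.48],[0.3,0,0,0,0.48],[0.3,0,0,0,0.48],[0.3,0,0,0,0.48],[0.3,0,0,0,0.48]]' >/dev/null; python3 st.py
```

```text
t 23.0 p [ 0.5506 -0.0819  0.0404] yaw_y -40.4 stx -198.8 u 108.8 sty -5.9 tip above pad 12.4 w 45.1 F(st x,y,z) [-3.  -0.2  0.9]
```

```bash
python3 -m jog '[[0.1,0,0,0,0.48],[0.1,0,0,0,0.48],[0.1,0,0,0,0.48],[0.1,0,0,0,0.48],[0.1,0,0,0,0.48],[0.1,0,0,0,0.48],[0.1,0,0,0,0.48],[0.1,0,0,0,0.48],[0.1,0,0,0,0.48],[0,0,0,0,0.48]]' >/dev/null; python3 st.py
```

```text
t 24.0 p [ 0.5565 -0.0749  0.0404] yaw_y -40.4 stx -189.7 u 99.7 sty -5.9 tip above pad 12.4 w 45.0 F(st x,y,z) [-2.7  0.6  1.8]
```

```bash
python3 -m jog '[[0.06,0,0,0,0.48],[0.06,0,0,0,0.48],[0.06,0,0,0,0.48],[0.06,0,0,0,0.48],[0.06,0,0,0,0.48],[0.06,0,0,0,0.48],[0.06,0,0,0,0.48],[0,0,0,0,0.48],[0,0,0,0,0.48],[0,0,0,0,0.48]]' >/dev/null; python3 st.py
```

```text
t 25.0 p [ 0.5564 -0.0749  0.0403] yaw_y -40.5 stx -189.8 u 99.8 sty -5.8 tip above pad 12.3 w 45.0 F(st x,y,z) [-4.3  0.4  2.4]
```

```bash
python3 -m jog '[[0.1,0,0,0,0.48],[0.1,0,0,0,0.48],[0.1,0,0,0,0.48],[0.12,0,0,0,0.48],[0.12,0,0,0,0.48],[0.15,0,0,0,0.48],[0.15,0,0,0,0.48],[0.15,0,0,0,0.48],[0.15,0,0,0,0.48],[0.15,0,0,0,0.48]]' >/dev/null; python3 st.py; python3 - <<'E'
from h import *
c=cam('side'); d=cam('scene'); w=cam('wrist')
np.save('f.npy',[c,d,w],allow_pickle=True)
E
```

```text
t 26.0 p [ 0.5557 -0.0752  0.0401] yaw_y -41.0 stx -190.5 u 100.5 sty -5.5 tip above pad 12.1 w 45.2 F(st x,y,z) [-10.2   2.    6.2]
```

The force rises to 10 N with no further motion, so it is against the stop. I back off and check.

```bash
python3 -m jog '[[-0.5,0,0,0,0.48],[-1.5,0,0,0,0.48],[-3,0,0,0,0.48],[-3,0,0,0,0.48],[0,0,-3,0,0.48],[0,0,-4,0,0.48],[0,0,-4,0,0.48],[0,0,-4,0,0.48],[0,0,0,0,0.48],[0,0,0,0,0.48]]' >/dev/null; python3 st.py; python3 - <<'E'
from h import *
c=cam('side'); d=cam('scene'); w=cam('wrist')
np.save('f.npy',[c,d,w],allow_pickle=True)
f=lambda im,x0,y0,x1,y1,W,H:cv2.resize(im[y0:y1,x0:x1],(W,H),interpolation=cv2.INTER_CUBIC)
A=np.hstack([f(d['pixels'],200,190,320,280,400,300),f(c['pixels'],225,170,345,260,400,300)])
B=np.hstack([f(w['pixels'],0,0,560,420,400,300),f(d['pixels'],120,150,340,315,400,300)])
cv2.imwrite('pics/final.png',np.vstack([A,B])[:,:,::-1])
E
```

```text
t 27.15 p [ 0.5015 -0.1382  0.1957] yaw_y -40.9 stx -273.6 u 183.6 sty -5.0 tip above pad 167.7 w 45.2 F(st x,y,z) [ 0.4  0.1 -1.1]
```

View pics/final.png

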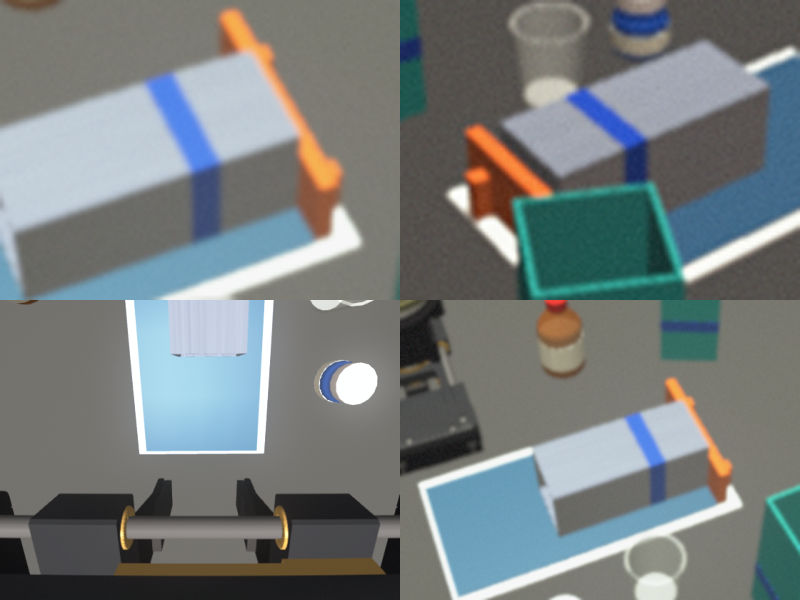

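```bash
python3 - <<'E'
from h import *
c,d,w=np.load('f.npy',allow_pickle=True)
a=np.radians(49.6); X=np.array([np.cos(a),np.sin(a),0]);Y=np.array([-X[1],X[0],0]); O=np.array([.675,.0734,0])
f=lambda P:np.round([(P-O)@X*1e3,(P-O)@Y*1e3],1).tolist()
S=lambda p:(200+p[0]/3.333,190+p[1]/3.333); D=lambda p:(225+(p[0]-400)/3.333,170+p[1]/3.333)
print('scene base top',[f(plane(d,*S(p),.078)) for p in [(248,54),(299,135)]],'mouth', [f(plane(d,*S(p),.078)) for p in [(17,229)]],'base foot',f(plane(d,*S((299,205)),.006)))
print('scene stop edge pad-side',[f(plane(d,*S(p),.06)) for p in [(220,18),(250,62),(305,140),(326,178)]])
print('side base top',[f(plane(c,*D(p),.078)) for p in [(503,123),(560,178)]],'mouth',[f(plane(c,*D(p),.078)) for p in [(704,40),(768,87)]])
print('side stop pad-side',[f(plane(c,*D(p),.06)) for p in [(482,124),(552,187)]],'far side',[f(plane(c,*D(p),.06)) for p in [(467,133)]])
# band edges / edge fits: mouth edge in wrist view
print('wrist mouth top',[f(plane(w,p[0]*1.4,(p[1]-300)*1.4,.078)) for p in [(170,354),(247,355)]],'pad end',[f(plane(w,p[0]*1.4,(p[1]-300)*1.4,.006)) for p in [(147,451),(258,451)]])
E
```

```text
scene base top [[-7.2, 22.7], [-5.2, -45.9]] mouth [[-176.2, -45.1]] base foot [-1.6, -45.1]
scene stop edge pad-side [[-4.6, 71.6], [-2.1, 30.6], [3.2, -38.1], [2.5, -68.3]]
side base top [[-4.7, -39.2], [-2.8, 31.8]] mouth [[-177.6, -41.5], [-175.4, 31.2]]
side stop pad-side [[-4.8, -68.3], [-5.8, 17.4]] far side [[9.0, -65.3]]
wrist mouth top [[-177.8, 27.8], [-179.4, -44.5]] pad end [[-298.3, 75.5], [-298.9, -74.7]]
```

```bash
python3 - <<'E'
from h import *
c,d,w=np.load('f.npy',allow_pickle=True)
a=np.radians(49.6); X=np.array([np.cos(a),np.sin(a),0]);Y=np.array([-X[1],X[0],0]); O=np.array([.675,.0734,0])
f=lambda P:np.array([(P-O)@X*1e3,(P-O)@Y*1e3])
def ang(cam_,pts,z,swap=False):
    Q=np.array([f(plane(cam_,u,v,z)) for u,v in pts])
    vx,vy,x0,y0=cv2.fitLine(Q.astype(np.float32),cv2.DIST_HUBER,0,.01,.01).ravel()
    res=np.abs((Q-[x0,y0])@[-vy,vx]); return round(np.degrees(np.arctan2(vy,vx))%180,2),round(np.median(res),2),np.round([x0,y0],1)
g=cv2.GaussianBlur(w['pixels'],(3,3),0).astype(float); red=g[:,:,0]
def rows(u,lo,hi,sign):
    dv=np.diff(red[lo:hi,u])*sign; i=np.argmax(dv); 
    if 0<i<len(dv)-1:
        A,B,C=dv[i-1:i+2]; i=i+(A-C)/(2*(A-2*B+C)) if A-2*B+C else i
    return lo+i+.5
m=[(u,rows(u,60,90,-1)) for u in range(250,336,4)]
e=[(u,rows(u,200,218,1)) for u in range(215,350,5)]
print('mouth top edge',ang(w,m,.078)); print('pad end',ang(w,e,.006))
# long edges: columns by row
def cols(v,lo,hi,sign):
    dv=np.diff(red[v,lo:hi])*sign; i=int(np.argmax(dv)); return lo+i+.5
L=[(cols(v,222,250,1),v) for v in range(8,66,3)]; Rr=[(cols(v,335,360,-1),v) for v in range(8,66,3)]
PL=[(cols(v,178,200,-1),v) for v in range(10,200,6)]; PR=[(cols(v,355,390,1),v) for v in range(10,200,6)]
for n,q,z in (('can L',L,.078),('can R',Rr,.078),('pad L',PL,.006),('pad R',PR,.006)): print(n,ang(w,q,z))
E
```

```text
mouth top edge (np.float32(89.83), np.float64(0.16), array([-179.9,  -10.9], dtype=float32))
pad end (np.float32(90.13), np.float64(0.07), array([-297.9,   -6.6], dtype=float32))
can L (np.float32(179.92), np.float64(0.15), array([-154.4,   27.7], dtype=float32))
can R (np.float32(179.79), np.float64(0.16), array([-155.6,  -44. ], dtype=float32))
pad L (np.float32(179.4), np.float64(0.51), array([-188.3,   77.1], dtype=float32))
pad R (np.float32(0.11), np.float64(0.23), array([-188.9,  -72. ], dtype=float32))
```

```bash
python3 -c "
from bench import r; print(r.read_state()['time']); print(r.close_job())"
```

```text
27.3
the job is handed in; nothing more can be done
None
```

The canister is lying on its side against the stop with its mouth pointing away, and I handed the job in at 27.3 s with the hand clear above the pad.

**What I did:** I hooked the nearly closed fingertips inside the mouth and tipped the canister about its heel. Past the balance point I held it back with the rear finger on the upper lip and lowered it at about 5–10°/s, with the heel staying put in the pictures. I then turned the tool 90° and spread the fingers. They pushed the canister back with about 3 N until it was blocked; the last reading was 10 N with no further motion.

**Last checks:**
- **Squareness:** the wrist picture put the canister within about 0.3–0.5° of the pad's lines.
- **Flush with the stop:** I judged this mainly by the block at 10 N. The mouth was 118–120 mm from the pad's end against the expected 121 mm. Edges picked by hand in the other two views disagreed with each other by a few millimetres and by 1–3° in slope. I put that down to pixel and calibration error, so a gap of 1–3 mm cannot be fully ruled out from the pictures.
- **Bystanders:** the bottle, beaker and jar looked unmoved in the pictures; I did not measure their positions again.

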